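# Switch the dust extraction over to the sanding hood

### The arm

A 6-joint arm with a two-finger parallel gripper is mounted at the origin on the work surface. World frame = base frame: x ahead of the robot, y to its left, z up, the work surface at z = 0. Lengths are in m, angles in degrees, forces in N, time in s.
With the tool pointing down it reaches from about 0.35 to 0.875 m from the base axis. Payload 4.2 kg.
Tool frame: the origin (TCP) lies at the centre of the arm's flange, where the gripper is bolted on; the fingertips stand 182 mm ahead of it and the grasp point (between the pads) lies 164 mm ahead of it (r.nose_length is the distance from the TCP to the fingertips, in m); z points along the fingers, y is the line along which they close (so a half turn about z gives the same grasp; the last joint's range is limited). The gripper opens to 87 mm and grips with 3 to 60 N. Pads are 19 mm wide; open, the fingers measure 117 mm over their backs; the gripper's body (75 mm by 190 mm) begins 51 mm behind the grasp point.
Start: joints at [14.817, 22.042, 0.453, 0, -68.411, -14.817], TCP at [0.625, 0, 0.405] pointing down, gripper open.
Joint ranges: [-179.83, 179.83], [-69.29, 118.12], [-61.27, 80.66], [-181.25, 117.63], [-171.15, -9.14], [-177.46, 177.46]. Speed limits (degrees/s): [159.86, 159.86, 180, 180, 180, 180].

### API

Orientations are given as a 3x3 rotation matrix whose columns are the frame's x, y, z axes.
In Python, from station import r, vision gives the robot as it stands. The module is installed in compiled form; this text tells all that it offers.
- The arm moves only by the shell command python3 -m creep 'ROWS'. ROWS is JSON, a list of rows, each a list of 7 numbers: the opening, from -1 (shut) to 1 (fully open), then the shift along the tool's x, y, z in mm, then the turn, a rotation vector about the tool's x, y, z in degrees. A call has 1 to 8 rows; each row is the pose to reach, as a shift and turn from the pose commanded when the call began, along the tool's axes at that moment; what a row does not reach only later rows make up. A row lasts 1/12 s, in which the tool goes at most 41.7 mm and 7.16 degrees, less where a joint would pass 70% of its speed; a pose out of reach is approached as far as the arm can. A call with a gripper value outside its range is refused whole. The fingers move at their own pace and stop on an object; the grip force is fixed at half the most. Time passes only in rows, so rows that repeat a pose let the fingers close. It gives the time, the measured TCP pose, the force, the opening and the grip force at its end, in the units of the state.
- r.sense(): the state, without advancing time (a new reading comes with each control period).
- vision.capture(name): name is "scene" or "side" or "wrist"; returns (picture, depth): 384x512x3 uint8, red, green, blue; 384x512 float32, m along the optical axis (not along the pixel's ray), 0 where there is no reading.
- vision.camera_model(name): a dict with "vertical_fov" (degrees; the focal length in pixels is half the picture's height over the tangent of half this angle, whatever the lens; pixels are square), "cx", "cy" (the principal point, pixels), "extrinsics" (4x4, takes a point from camera to world coordinates); the wrist camera has in their place "mount" (4x4, takes a point from camera to tool coordinates, whose origin is the TCP and whose axes are the flange's). Camera axes: x right, y down, z forward; pixel columns grow to the right and rows downward; lengths in m; the calibration is good to about 2 mm. The wrist camera is an equidistant fisheye: a pixel r from the principal point sees the ray r / f radians off the axis. A picture is of the moment at which its call begins: read the wrist's pose just before it. camera_model takes no time and is no camera call.
- r.finish_job(): hands the job in; it is judged then, once.
Trained networks look in the newest picture that a camera, given by its name, has taken for a name from the list of things; names that differ only in an ending like _2 or _b are one class to them, and where a whole thing is asked for, a point or a joint stands for the part that bears it (a point fixed in the world has none). Each returns a list of dicts, best first, with "conf" (0 to 1); they miss things now and then, are a little off and sometimes report something else, mostly with a low value. They report only what shows in the picture. A call takes as long as a camera call. They do not tell look-alikes from the thing itself.
- vision.find_in(camera, thing): "uv" ([column, row] in pixels, amid what is visible of it).
- vision.cut_out(camera, thing): "region" (384x512 bool, what is visible of it) and "uv" ([column, row] in pixels, amid what is visible of it).
The state is a dict: "time_s": time; "joints": joint angles; "joint_velocities": joint speeds; "effort": joint torques, N m; "tcp_pos": TCP position; "ee_rot": TCP orientation; "wrist_force": force on the tool from outside, world axes, zero at the start; "moment": the same for the moment, N m; "gripper_width": opening from 0.0 (shut) to 1.0 (fully open); "gripper_force": force on a finger pad.
Only numpy, scipy, OpenCV 4.12 (cv2) and the standard library are available. Lean on these libraries where they do the work, as an engineer would, in place of code of your own. Each camera call takes 0.05 s, during which the arm holds its last target. There are 200 camera calls.

### The job

Switch the dust extraction over to the sanding hood: with your fingertips push the slide of the hood's blast gate fully open, and only then push the slide of the gate that stands open now fully shut, so that the running fan never pulls against closed gates. Push gently until each slide's stop batten bears on its frame, and leave the third gate shut. Do not take the slides between the fingers, and do not move or lift the things lying on the bench.

Things in the scene. Friction and masses are not known exactly. Their poses are not given: they have to be found in the camera images.
- trunk: The dust trunk: a grey plastic pipe, 75 mm outside diameter, about 0.9 m long, lying level along the back of the work on wooden cradles; top at 113 mm above the bench. Origin on the bench under its axis; its y axis runs along the pipe (to the robot's left), its x axis points away from the robot. It is fixed; three parallel branches leave it squarely towards the robot, about 270 mm apart.
- gate_hood: Blast gate of the sanding hood. Fixed plywood frame 24 mm (x) by 80 mm (y), top 123 mm above the bench. Origin on the bench under its middle; x away from the robot along the branch pipe (axis 75 mm high), y left along the slide, z up. Trunk pipe 92 mm behind. In front is the hood, a flared metal box with guard wires, to 161 mm ahead, 170 mm wide, top at 126 mm.
- slide_hood (a joint): Slide of this gate, m: 0 = fully shut, as far left (gate's +y) as it goes, right batten on the frame; 0.046 = fully open, as far right (-y) as it goes, left batten on the frame. Shut, its left half sticks out and shows the edge of its round hole; open, its blank right half sticks out. Needs about 5 N, stays where left, stops hard at both ends.
- slide_hood_left_end (a point): Middle of the outer face of the left stop batten (dark wood, 26 mm in x, 12 mm in y, 42 to 108 mm above the bench). Site 75 mm above the bench; moves with the slide, axes as the gate. 98 mm left of the gate's origin when shut, 52 mm when open. Pushed to the right, this face opens the gate.
- slide_hood_right_end (a point): Middle of the outer face of the right stop batten (same size), 75 mm above the bench, moves with the slide. 52 mm right of the gate's origin when shut, 98 mm when open. Pushed to the left, this face shuts the gate. Between the battens the slide is a plywood board 9 mm thick, 45 to 105 mm above the bench, running through the frame.
- gate_saw: Blast gate of the band saw, open at the start. Fixed plywood frame 24 mm (x) by 80 mm (y), top 123 mm above the bench. Origin on the bench under its middle; x away from the robot along the branch pipe (axis 75 mm high), y left along the slide, z up. Trunk pipe 92 mm behind. In front a bare pipe bends down into the bench, to 123 mm ahead, top 101 mm.
- slide_saw (a joint): Slide of this gate, m: 0 = fully shut, as far left (gate's +y) as it goes, right batten on the frame; 0.046 = fully open, as far right (-y) as it goes, left batten on the frame. Shut, its left half sticks out and shows the edge of its round hole; open, its blank right half sticks out. Needs about 5 N, stays where left, stops hard at both ends.
- slide_saw_left_end (a point): Middle of the outer face of the left stop batten (dark wood, 26 mm in x, 12 mm in y, 42 to 108 mm above the bench). Site 75 mm above the bench; moves with the slide, axes as the gate. 98 mm left of the gate's origin when shut, 52 mm when open. Pushed to the right, this face opens the gate.
- slide_saw_right_end (a point): Middle of the outer face of the right stop batten (same size), 75 mm above the bench, moves with the slide. 52 mm right of the gate's origin when shut, 98 mm when open. Pushed to the left, this face shuts the gate. Between the battens the slide is a plywood board 9 mm thick, 45 to 105 mm above the bench, running through the frame.
- gate_port: Blast gate of the spare hose socket, shut. Fixed plywood frame 24 mm (x) by 80 mm (y), top 123 mm above the bench. Origin on the bench under its middle; x away from the robot along the branch pipe (axis 75 mm high), y left along the slide, z up. Trunk pipe 92 mm behind. In front is an open black rubber socket, to 110 mm ahead, top 104 mm.
- slide_port (a joint): Slide of this gate, m: 0 = fully shut, as far left (gate's +y) as it goes, right batten on the frame; 0.046 = fully open, as far right (-y) as it goes, left batten on the frame. Shut, its left half sticks out and shows the edge of its round hole; open, its blank right half sticks out. Needs about 5 N, stays where left, stops hard at both ends.
- slide_port_left_end (a point): Middle of the outer face of the left stop batten (dark wood, 26 mm in x, 12 mm in y, 42 to 108 mm above the bench). Site 75 mm above the bench; moves with the slide, axes as the gate. 98 mm left of the gate's origin when shut, 52 mm when open. Pushed to the right, this face opens the gate.
- slide_port_right_end (a point): Middle of the outer face of the right stop batten (same size), 75 mm above the bench, moves with the slide. 52 mm right of the gate's origin when shut, 98 mm when open. Pushed to the left, this face shuts the gate. Between the battens the slide is a plywood board 9 mm thick, 45 to 105 mm above the bench, running through the frame.
- glue: White glue bottle, 50 mm across, 135 mm high, standing between two branches in front of the gates. Bystander, loose; origin at the centre of its underside.
- sanding_block: Cork sanding block, 85 x 45 x 32 mm, lying between two branches in front of the gates. Bystander, loose; origin at the centre of its underside.
- tin: Open steel tin, 66 mm across, 85 mm high, standing left of the branches. Bystander, loose; origin at the centre of its underside.
- block_plane: Metal block plane, 160 x 48 mm, 62 mm high, on the right of the bench. Bystander, loose; origin at the centre of its underside.
- chisel: Chisel, 245 mm long, 29 mm thick handle, lying on the left of the bench. Bystander, loose; origin at the centre of its underside.
- bridge_blank: Dark wooden guitar bridge blank, 165 x 32 x 10 mm, lying between two branches, between the gates and the trunk. Bystander, loose; origin at the centre of its underside.
Things that resemble listed ones, but are neither listed nor needed, are in the scene too. What is shaped like the gate_port but orange or purple is not meant.

How it is judged:
By the outcome, as a careful person would: the job done as asked, in the order asked, and still so for the second after the job is handed in, with the robot touching nothing.
It also fails if it takes over 56 s, if anything falls off the work surface, if the arm or the gripper's body presses on something with over 40 N, if the wrist force passes 120 N, or if a joint passes its speed limit or range.

## Working session

There is one attempt and no reset: what is moved stays moved. The work goes in short steps, Python scripts to look and compute and a shell command to move; the robot and the scene stay as the last step left them, time stands still between calls to the robot, and variables do not carry over. Pictures are saved under pics/ and viewed, at most 10 in all, crops included, and the job is handed in when it is done.

```bash
mkdir -p pics; cat > h.py <<'E'
import numpy as np, cv2
from station import r, vision
def K(n):
    m=vision.camera_model(n); return m,192/np.tan(np.radians(m["vertical_fov"]/2))
def cloud(n,d):
    m,f=K(n); v,u=np.mgrid[0:384,0:512]
    P=np.stack([(u-m["cx"])/f*d,(v-m["cy"])/f*d,d],-1)
    E=np.array(m["extrinsics"]); return P@E[:3,:3].T+E[:3,3]
E
python3 - <<'E'
from h import *
for n in("scene","side"):
    p,d=vision.capture(n); cv2.imwrite(f"pics/{n}.png",p[...,::-1]); np.save(n+".npy",d); W=cloud(n,d); np.save(n+"W.npy",W)
    print(n,np.round(np.array(vision.camera_model(n)["extrinsics"])[:3],2).tolist())
    for t in("gate_hood","gate_saw","gate_port","slide_hood","slide_saw","slide_port","trunk","glue","tin","sanding_block","block_plane","chisel","bridge_blank"):
        for o in vision.cut_out(n,t)[:3]:
            q=W[o["region"]&(d>0)]
            print(t,round(o["conf"],2),np.round(o["uv"]),np.round(np.percentile(q,[3,97],axis=0),3).tolist() if len(q) else None)
s=r.sense();print(s["time_s"],s["ee_rot"],r.nose_length)
E
```

```text
scene [[0.75, 0.57, -0.35, 0.88], [0.66, -0.64, 0.39, -0.49], [0.0, -0.52, -0.85, 1.18]]
gate_hood 0.87 [182. 271.] [[0.37, -0.351, 0.002], [0.609, -0.197, 0.126]]
gate_hood 0.42 [261. 226.] [[0.525, -0.072, 0.05], [0.552, 0.07, 0.11]]
gate_hood 0.16 [367. 124.] [[0.47, 0.503, -0.001], [0.595, 0.539, 0.024]]
gate_saw 0.93 [341. 170.] [[0.553, 0.228, 0.054], [0.642, 0.305, 0.123]]
gate_port 0.92 [269. 220.] [[0.437, -0.071, 0.019], [0.625, 0.062, 0.125]]
gate_port 0.63 [272.  98.] [[0.15, 0.306, 0.002], [0.349, 0.443, 0.123]]
gate_port 0.61 [108. 222.] [[0.09, -0.371, 0.001], [0.295, -0.242, 0.124]]
slide_hood 0.75 [218. 268.] [[0.507, -0.336, 0.001], [0.544, -0.187, 0.11]]
slide_hood 0.45 [258. 226.] [[0.524, -0.072, 0.052], [0.552, 0.068, 0.11]]
slide_saw 0.37 [341. 155.] [[0.536, 0.292, 0.065], [0.559, 0.332, 0.121]]
slide_port 0.78 [128. 209.] [[0.177, -0.376, 0.044], [0.226, -0.235, 0.11]]
slide_port 0.68 [288.  93.] [[0.209, 0.303, 0.002], [0.283, 0.48, 0.109]]
slide_port 0.67 [258. 226.] [[0.524, -0.072, 0.048], [0.552, 0.07, 0.109]]
trunk 0.75 [273. 289.] [[0.626, -0.472, 0.07
[... 1737 characters left out ...]
sanding_block 0.74 [264. 175.] [[0.369, -0.204, -0.002], [0.447, -0.119, 0.033]]
sanding_block 0.22 [212. 237.] [[0.421, 0.176, 0.0], [0.633, 0.316, 0.122]]
block_plane 0.81 [250. 124.] [[0.391, -0.508, 0.007], [0.51, -0.301, 0.104]]
block_plane 0.46 [231. 278.] [[0.442, 0.361, 0.004], [0.496, 0.423, 0.084]]
chisel 0.96 [236. 330.] [[0.363, 0.509, 0.011], [0.59, 0.529, 0.028]]
bridge_blank 0.59 [208. 167.] [[0.58, -0.215, 0.001], [0.595, -0.059, 0.011]]
bridge_blank 0.45 [167. 206.] [[0.624, -0.369, 0.026], [0.703, 0.379, 0.115]]
1.4 [[ 8.37712371e-06 -9.99999999e-01 -3.15719172e-05]
 [-1.00000000e+00 -8.37719612e-06  2.29338103e-06]
 [-2.29364551e-06  3.15718980e-05 -9.99999999e-01]] 0.1822
```

View pics/scene.png

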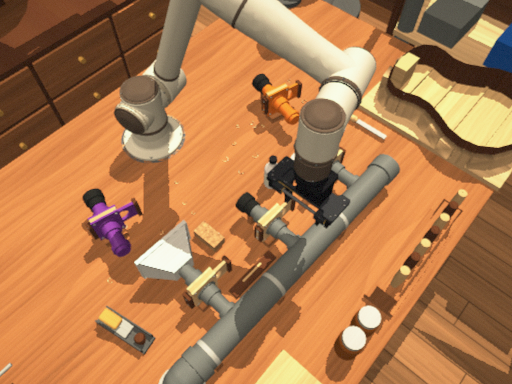

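View pics/side.png

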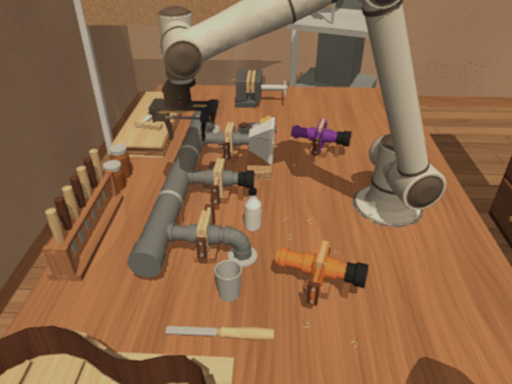

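The scene picture shows the frame tops of three gates on the grey trunk: hood gate at (207,280) with the flared metal box, port at (272,215) with the black socket, and saw at about (341,165), half under the gripper. The orange gate at (278,98) and the purple one at (110,222) are look-alikes standing off the trunk. The side view confirms it: saw at (205,235) with the pipe bend, port (218,180), hood (230,138). So the candidates are hood, port, saw, orange and purple; I choose hood first, then saw. Next I fit the geometry and check it in a close crop.

```bash
python3 - <<'E'
from h import *
Ws={n:np.load(n+"W.npy") for n in("scene","side")}
def st(W,lo,hi):
    q=W.reshape(-1,3); q=q[np.all((q>lo)&(q<hi),1)]
    return len(q),np.round(np.percentile(q,[2,50,98],axis=0),3).tolist() if len(q)>5 else None
for n,W in Ws.items():
    for g,y,x in(("hood",-.28,.53),("port",-.012,.538),("saw",.268,.543)):
        print(n,g,"frame",st(W,[x-.03,y-.06,.117],[x+.03,y+.06,.13]))
        for s,l in((1,"left"),(-1,"right")):
            print("   batten",l,st(W,[x-.03,y+s*.075-.037,.098],[x+.03,y+s*.075+.037,.112]))
    print("trunk top",[st(W,[.6,y-.03,.108],[.72,y+.03,.12])[1] for y in(-.4,-.2,0,.1,.3)])
a=cv2.imread("pics/scene.png")[180:330,120:320]; b=cv2.imread("pics/side.png")[110:260,150:300]
cv2.imwrite("pics/crop.png",np.hstack([cv2.resize(a,(440,330),interpolation=2),cv2.resize(b,(330,330),interpolation=2)]))
E
```

```text
scene hood frame (306, [[0.516, -0.319, 0.118], [0.529, -0.281, 0.123], [0.54, -0.243, 0.126]])
   batten left (107, [[0.519, -0.236, 0.099], [0.531, -0.2, 0.106], [0.544, -0.187, 0.11]])
   batten right (68, [[0.515, -0.336, 0.099], [0.529, -0.329, 0.107], [0.54, -0.32, 0.111]])
scene port frame (237, [[0.524, -0.059, 0.119], [0.537, -0.021, 0.123], [0.549, 0.018, 0.128]])
   batten left (35, [[0.534, 0.029, 0.098], [0.542, 0.044, 0.104], [0.552, 0.069, 0.108]])
   batten right (60, [[0.523, -0.072, 0.099], [0.537, -0.066, 0.106], [0.548, -0.056, 0.111]])
scene saw frame (24, [[0.547, 0.262, 0.117], [0.554, 0.283, 0.122], [0.558, 0.292, 0.126]])
   batten left (12, [[0.538, 0.306, 0.103], [0.55, 0.309, 0.107], [0.559, 0.311, 0.11]])
   batten right (0, None)
trunk top [[[0.628, -0.429, 0.108], [0.656, -0.406, 0.113], [0.679, -0.372, 0.119]], [[0.643, -0.229, 0.108], [0.661, -0.201, 0.111], [0.68, -0.171, 0.116]], [[0.648, -0.029, 0.108], [0.667, 0.001, 0.111], [0.688, 0.029, 0.116]], [[0.677, 0.072, 0.108], [0.683, 0.106, 0.11], [0.69, 0.128, 0.115]], [[0.658, 0.271, 0.108], [0.677,
[... 406 characters left out ...]
0.104], [0.55, 0.083, 0.109]])
   batten right (4, None)
side saw frame (195, [[0.533, 0.218, 0.119], [0.544, 0.26, 0.122], [0.556, 0.296, 0.124]])
   batten left (53, [[0.533, 0.306, 0.099], [0.544, 0.314, 0.106], [0.557, 0.318, 0.109]])
   batten right (56, [[0.529, 0.164, 0.099], [0.541, 0.176, 0.105], [0.554, 0.219, 0.109]])
trunk top [[[0.655, -0.429, 0.108], [0.665, -0.408, 0.112], [0.677, -0.388, 0.117]], [[0.646, -0.229, 0.108], [0.66, -0.198, 0.11], [0.675, -0.172, 0.113]], [[0.651, -0.028, 0.108], [0.666, 0.001, 0.11], [0.682, 0.028, 0.114]], [[0.651, 0.071, 0.108], [0.669, 0.103, 0.111], [0.686, 0.129, 0.114]], [[0.658, 0.271, 0.108], [0.674, 0.299, 0.111], [0.692, 0.329, 0.114]]]
```

View pics/crop.png

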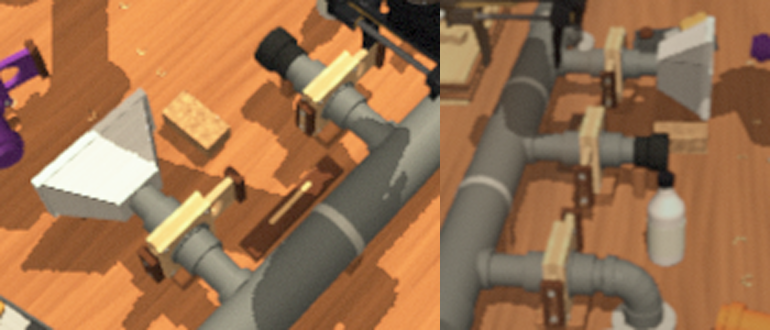

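The crop agrees: the hood gate is shut, with its left half out and the left batten at crop (236,185). The port is shut, and the saw gate is open with its right half out. Hood gate origin is about (0.529, -0.280), left face at y = -0.181. Saw gate origin is about (0.544, 0.260), right face at y = 0.164. Tool axes: x = -Y world, y = -X, z = -Z. I move above the left side of the hood slide with the fingers closed, then take a close look.

```bash
python3 -m creep '[[-1,35,23,0,0,0,0],[-1,70,46,0,0,0,0],[-1,105,69,0,0,0,0],[-1,140,92,0,0,0,0],[-1,145,95,0,0,0,0],[-1,145,95,0,0,0,0],[-1,145,95,0,0,0,0],[-1,145,95,0,0,0,0]]'
python3 - <<'E'
from h import *
s=r.sense(); p,d=vision.capture("wrist"); cv2.imwrite("pics/w1.png",p[...,::-1])
m=vision.camera_model("wrist"); f=192/np.tan(np.radians(m["vertical_fov"]/2)); v,u=np.mgrid[0:384,0:512]
a=u-m["cx"];b=v-m["cy"];rr=np.hypot(a,b)+1e-9;t=rr/f
P=np.stack([np.tan(t)*a/rr*d,np.tan(t)*b/rr*d,d],-1); M=np.array(m["mount"]); T=P@M[:3,:3].T+M[:3,3]
W=T@np.array(s["ee_rot"]).T+s["tcp_pos"]
print(np.round(s["tcp_pos"],4),s["gripper_width"])
def st(lo,hi):
    q=W[(d>0)&np.all((W>lo)&(W<hi),-1)]; return len(q),np.round(np.percentile(q,[2,50,98],axis=0),3).tolist() if len(q)>5 else None
print("frame",st([.49,-.34,.117],[.57,-.22,.13])); print("batten L",st([.49,-.215,.098],[.57,-.16,.113]));print("port batten R",st([.49,-.09,.098],[.57,-.05,.113]))
print("fingers tool frame",np.round(np.percentile(T[(d>0)&(d<.22)&(np.abs(T[...,0])<.05)&(T[...,2]>.12)&(T[...,2]<.19)],[2,98],axis=0),3))
E
```

```text
time_s: 2.07
tcp_pos: [0.5307, -0.1443, 0.4048]
ee_rot: [[0.001, -1.0, 0.001], [-1.0, -0.001, 0.0], [-0.0, -0.001, -1.0]]
wrist_force: [0.5, -0.0, -0.9]
gripper_width: 0.478
gripper_force: 0.0
[ 0.5307 -0.1443  0.4048] 0.47838012949870357
frame (2359, [[0.518, -0.317, 0.121], [0.53, -0.278, 0.123], [0.542, -0.241, 0.125]])
batten L (557, [[0.52, -0.214, 0.103], [0.532, -0.195, 0.107], [0.544, -0.185, 0.109]])
port batten R (396, [[0.524, -0.071, 0.099], [0.537, -0.065, 0.108], [0.548, -0.057, 0.112]])
fingers tool frame [[-0.009 -0.032  0.122]
 [ 0.012  0.031  0.18 ]]
```

View pics/w1.png

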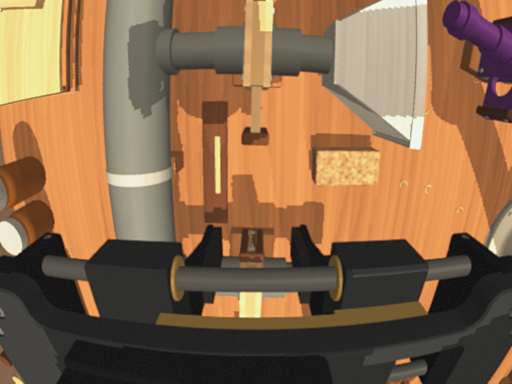

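The wrist view shows the hood's left batten at (255,135), in line with the fingers, with the port's right batten at (252,240) under the gripper. The left face is at y ≈ -0.183. I go down to a fingertip height of 80 mm.

```bash
python3 -m creep '[[-1,0,0,0,0,0,0],[-1,0,0,30,0,0,0],[-1,0,0,60,0,0,0],[-1,0,0,90,0,0,0],[-1,0,0,120,0,0,0],[-1,0,0,143,0,0,0],[-1,0,0,143,0,0,0],[-1,0,0,143,0,0,0]]'; python3 -m creep '[[-1,4,0,0,0,0,0],[-1,8,0,0,0,0,0],[-1,12,0,0,0,0,0],[-1,16,0,0,0,0,0],[-1,20,0,0,0,0,0],[-1,24,0,0,0,0,0],[-1,28,0,0,0,0,0],[-1,32,0,0,0,0,0]]'
```

```text
time_s: 2.78
tcp_pos: [0.5305, -0.1443, 0.2609]
ee_rot: [[0.002, -1.0, -0.003], [-1.0, -0.002, -0.0], [0.0, 0.003, -1.0]]
wrist_force: [-0.2, 0.4, 1.2]
gripper_width: 0.002
gripper_force: 0.0
time_s: 3.45
tcp_pos: [0.5299, -0.1771, 0.262]
ee_rot: [[-0.001, -1.0, 0.0], [-1.0, 0.001, 0.001], [-0.001, -0.0, -1.0]]
wrist_force: [-2.0, 5.7, 3.7]
gripper_width: 0.003
gripper_force: 2.7
```

Contact at about 6 N, as expected. I push on at 4 mm per row, then more slowly near the stop.

```bash
python3 -m creep '[[-1,4,0,0,0,0,0],[-1,8,0,0,0,0,0],[-1,12,0,0,0,0,0],[-1,16,0,0,0,0,0],[-1,20,0,0,0,0,0],[-1,24,0,0,0,0,0],[-1,28,0,0,0,0,0],[-1,32,0,0,0,0,0]]'; python3 -m creep '[[-1,1,0,0,0,0,0],[-1,2,0,0,0,0,0],[-1,3,0,0,0,0,0],[-1,4,0,0,0,0,0],[-1,5,0,0,0,0,0],[-1,5,0,0,0,0,0]]'
```

```text
time_s: 4.12
tcp_pos: [0.5295, -0.2086, 0.2618]
ee_rot: [[-0.0, -1.0, -0.002], [-1.0, 0.0, 0.001], [-0.001, 0.002, -1.0]]
wrist_force: [-1.9, 5.4, 3.1]
gripper_width: 0.007
gripper_force: 2.7
time_s: 4.62
tcp_pos: [0.5295, -0.2136, 0.2616]
ee_rot: [[-0.0, -1.0, -0.002], [-1.0, 0.0, 0.001], [-0.001, 0.002, -1.0]]
wrist_force: [-1.3, 5.0, 1.7]
gripper_width: 0.007
gripper_force: 2.2
```

```bash
python3 -m creep '[[-1,1,0,0,0,0,0],[-1,2,0,0,0,0,0],[-1,3,0,0,0,0,0],[-1,3,0,0,0,0,0]]'; python3 -m creep '[[-1,1,0,0,0,0,0],[-1,2,0,0,0,0,0],[-1,2,0,0,0,0,0]]'
```

```text
time_s: 4.95
tcp_pos: [0.5294, -0.2166, 0.2616]
ee_rot: [[-0.0, -1.0, -0.002], [-1.0, 0.0, 0.001], [-0.001, 0.002, -1.0]]
wrist_force: [-2.2, 3.6, 2.5]
gripper_width: 0.005
gripper_force: 2.4
time_s: 5.2
tcp_pos: [0.5294, -0.2172, 0.2616]
ee_rot: [[-0.001, -1.0, -0.002], [-1.0, 0.001, 0.004], [-0.004, 0.002, -1.0]]
wrist_force: [-2.6, 12.1, 5.6]
gripper_width: 0.007
gripper_force: 6.3
```

```bash
python3 -m creep '[[-1,1,0,0,0,0,0],[-1,1,0,0,0,0,0],[-1,1,0,0,0,0,0]]'; python3 -m creep '[[-1,-5,0,0,0,0,0],[-1,-20,0,0,0,0,0],[-1,-45,0,0,0,0,0],[-1,-72,0,0,0,0,0],[-1,-72,0,-40,0,0,0],[-1,-72,0,-80,0,0,0],[-1,-72,0,-120,0,0,0],[-1,-72,0,-143,0,0,0]]'
cat >> h.py <<'E'
def wrist(f="x"):
    s=r.sense(); p,d=vision.capture("wrist"); cv2.imwrite(f"pics/{f}.png",p[...,::-1])
    m,fo=K("wrist"); v,u=np.mgrid[0:384,0:512]
    a=u-m["cx"];b=v-m["cy"];rr=np.hypot(a,b)+1e-9;t=rr/fo
    P=np.stack([np.tan(t)*a/rr*d,np.tan(t)*b/rr*d,d],-1); M=np.array(m["mount"])
    W=(P@M[:3,:3].T+M[:3,3])@np.array(s["ee_rot"]).T+s["tcp_pos"]; W[d<=0]=9
    print(np.round(s["tcp_pos"],4)); return W
def st(W,lo,hi):
    q=W[np.all((W>lo)&(W<hi),-1)]; return len(q),np.round(np.percentile(q,[2,50,98],axis=0),3).tolist() if len(q)>5 else None
E
python3 - <<'E'
from h import *
W=wrist("w2")
print("frame",st(W,[.49,-.34,.117],[.57,-.22,.13])); print("batten L",st(W,[.49,-.26,.100],[.57,-.16,.113]));print("batten R",st(W,[.49,-.42,.1],[.57,-.32,.113]))
E
```

```text
time_s: 5.45
tcp_pos: [0.5294, -0.2175, 0.2616]
ee_rot: [[-0.001, -1.0, -0.002], [-1.0, 0.001, 0.005], [-0.005, 0.002, -1.0]]
wrist_force: [-2.0, 15.7, 5.5]
gripper_width: 0.005
gripper_force: 8.0
time_s: 6.12
tcp_pos: [0.5306, -0.1483, 0.4098]
ee_rot: [[0.001, -1.0, 0.008], [-1.0, -0.001, -0.002], [0.002, -0.008, -1.0]]
wrist_force: [0.2, -0.3, 0.4]
gripper_width: 0.005
gripper_force: 0.0
[ 0.5306 -0.1483  0.4098]
frame (2289, [[0.518, -0.317, 0.121], [0.53, -0.278, 0.123], [0.542, -0.242, 0.125]])
batten L (363, [[0.519, -0.241, 0.105], [0.531, -0.234, 0.108], [0.544, -0.228, 0.109]])
batten R (63, [[0.524, -0.332, 0.104], [0.528, -0.329, 0.105], [0.532, -0.325, 0.107]])
```

View pics/w2.png

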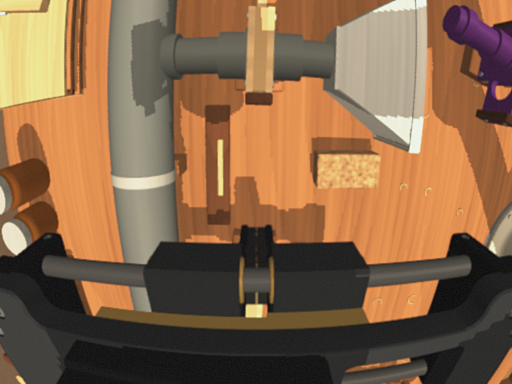

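The hood's left batten now bears on its frame at (258,98), with the outer face at -0.228 against the expected -0.228, so the hood gate is fully open. Next I go above the right end of the saw slide.

```bash
python3 -m creep '[[-1,-38,-2,0,0,0,0],[-1,-76,-4,0,0,0,0],[-1,-114,-6,0,0,0,0],[-1,-152,-8,0,0,0,0],[-1,-190,-10,0,0,0,0],[-1,-228,-11,0,0,0,0],[-1,-260,-11,0,0,0,0],[-1,-277,-11,0,0,0,0]]'; python3 -m creep '[[-1,0,0,0,0,0,0],[-1,0,0,0,0,0,0]]'
python3 - <<'E'
from h import *
wrist("w3")
p,d=vision.capture("side"); W=cloud("side",d); W[d<=0]=9
for n,y in(("saw R batten",.17),("saw L",.313),("port L",.08)): print(n,st(W,[.5,y-.02,.098],[.58,y+.02,.112]))
print("saw frame",st(W,[.5,.2,.117],[.58,.31,.13])); print("glue",st(W,[.38,.09,.02],[.47,.19,.14]))
cv2.imwrite("pics/s2.png",cv2.resize(p[110:290,140:300,::-1],(640,600),interpolation=2)[:600])
E
```

```text
time_s: 6.83
tcp_pos: [0.5411, 0.1319, 0.4043]
ee_rot: [[0.003, -1.0, 0.001], [-1.0, -0.003, -0.0], [0.0, -0.001, -1.0]]
wrist_force: [-0.5, -0.2, -0.8]
gripper_width: 0.008
gripper_force: 0.0
time_s: 7.0
tcp_pos: [0.5411, 0.1296, 0.4042]
ee_rot: [[0.002, -1.0, -0.0], [-1.0, -0.002, -0.001], [0.001, 0.0, -1.0]]
wrist_force: [-0.8, 0.5, 0.6]
gripper_width: 0.006
gripper_force: 0.0
[0.5411 0.1296 0.4042]
saw R batten (50, [[0.529, 0.165, 0.099], [0.541, 0.176, 0.105], [0.554, 0.188, 0.109]])
saw L (91, [[0.534, 0.294, 0.099], [0.545, 0.308, 0.106], [0.558, 0.317, 0.111]])
port L (45, [[0.526, 0.061, 0.099], [0.538, 0.077, 0.105], [0.55, 0.083, 0.11]])
saw frame (200, [[0.532, 0.218, 0.118], [0.544, 0.26, 0.122], [0.556, 0.297, 0.125]])
glue (513, [[0.399, 0.123, 0.023], [0.422, 0.143, 0.077], [0.445, 0.154, 0.135]])
```

View pics/s2.png

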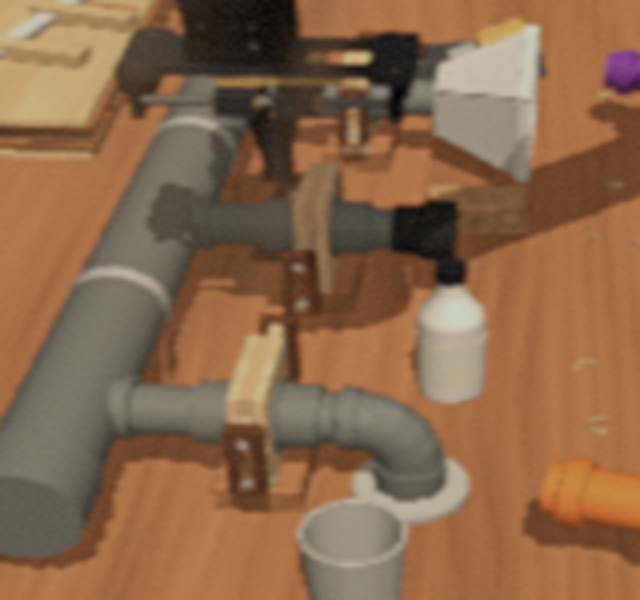

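The crop shows the saw gate, frame at (255,390), with its right slide half out behind at (285,335); the glue bottle at (452,340) is well ahead of the fingers. I go down in the gap and push left.

```bash
python3 -m creep '[[-1,0,0,30,0,0,0],[-1,0,0,60,0,0,0],[-1,0,0,90,0,0,0],[-1,0,0,120,0,0,0],[-1,0,0,142,0,0,0],[-1,0,0,142,0,0,0],[-1,0,0,142,0,0,0]]'; python3 -m creep '[[-1,-4,0,0,0,0,0],[-1,-8,0,0,0,0,0],[-1,-12,0,0,0,0,0],[-1,-16,0,0,0,0,0],[-1,-20,0,0,0,0,0],[-1,-24,0,0,0,0,0],[-1,-28,0,0,0,0,0],[-1,-32,0,0,0,0,0]]'
```

```text
time_s: 7.68
tcp_pos: [0.5412, 0.1278, 0.2622]
ee_rot: [[-0.001, -1.0, -0.002], [-1.0, 0.001, -0.002], [0.002, 0.002, -1.0]]
wrist_force: [0.7, 0.1, 0.3]
gripper_width: 0.003
gripper_force: 0.0
time_s: 8.35
tcp_pos: [0.5412, 0.1608, 0.2633]
ee_rot: [[0.0, -1.0, 0.0], [-1.0, -0.0, -0.002], [0.002, -0.0, -1.0]]
wrist_force: [1.7, -5.7, 2.0]
gripper_width: 0.008
gripper_force: 2.7
```

```bash
python3 -m creep '[[-1,-4,0,0,0,0,0],[-1,-8,0,0,0,0,0],[-1,-12,0,0,0,0,0],[-1,-16,0,0,0,0,0],[-1,-20,0,0,0,0,0],[-1,-24,0,0,0,0,0],[-1,-28,0,0,0,0,0],[-1,-32,0,0,0,0,0]]'; python3 -m creep '[[-1,-1,0,0,0,0,0],[-1,-2,0,0,0,0,0],[-1,-3,0,0,0,0,0],[-1,-4,0,0,0,0,0],[-1,-4,0,0,0,0,0]]'
```

```text
time_s: 9.02
tcp_pos: [0.5417, 0.1924, 0.2633]
ee_rot: [[0.0, -1.0, 0.001], [-1.0, -0.0, -0.002], [0.002, -0.001, -1.0]]
wrist_force: [6.5, -18.0, 3.4]
gripper_width: 0.004
gripper_force: 9.9
time_s: 9.43
tcp_pos: [0.542, 0.1934, 0.2634]
ee_rot: [[-0.001, -1.0, -0.001], [-1.0, 0.001, -0.008], [0.008, 0.001, -1.0]]
wrist_force: [7.6, -18.1, 2.8]
gripper_width: 0.005
gripper_force: 9.0
```

The force rose to 18 N at y = 0.193, about 6 mm short of the expected 0.1995. I stop and look before pushing more.

```bash
python3 - <<'E'
from h import *
s=r.sense();print(np.round(s["wrist_force"],1),np.round(s["moment"],2))
W1=wrist("w4")
p,d=vision.capture("side"); W=cloud("side",d); W[d<=0]=9
for n,w in(("side",W),("wrist",W1)):
    print(n,"saw L",st(w,[.5,.305,.098],[.58,.38,.112])); print("R",st(w,[.5,.17,.098],[.58,.219,.112]))
    print("frame",st(w,[.5,.2,.117],[.58,.31,.13])); print("glue",st(w,[.38,.09,.02],[.47,.19,.14]))
cv2.imwrite("pics/s3.png",np.hstack([cv2.resize(p[160:290,160:290,::-1],(400,400),interpolation=2),cv2.resize(cv2.imread("pics/w4.png")[200:384,130:380],(400,400))]))
E
```

```text
[  7.6 -18.1   2.8] [-5.1  -2.21 -0.19]
[0.542  0.1934 0.2634]
side saw L (101, [[0.535, 0.309, 0.098], [0.546, 0.347, 0.105], [0.559, 0.357, 0.109]])
R (11, [[0.53, 0.2, 0.102], [0.531, 0.205, 0.109], [0.542, 0.213, 0.111]])
frame (239, [[0.53, 0.201, 0.118], [0.544, 0.252, 0.122], [0.556, 0.295, 0.129]])
glue (516, [[0.399, 0.124, 0.022], [0.422, 0.143, 0.076], [0.445, 0.154, 0.135]])
wrist saw L (0, None)
R (406, [[0.534, 0.181, 0.099], [0.542, 0.182, 0.105], [0.55, 0.187, 0.112]])
frame (192, [[0.537, 0.2, 0.117], [0.542, 0.216, 0.121], [0.547, 0.217, 0.13]])
glue (8021, [[0.418, 0.103, 0.026], [0.437, 0.124, 0.093], [0.45, 0.146, 0.136]])
```

View pics/s3.png

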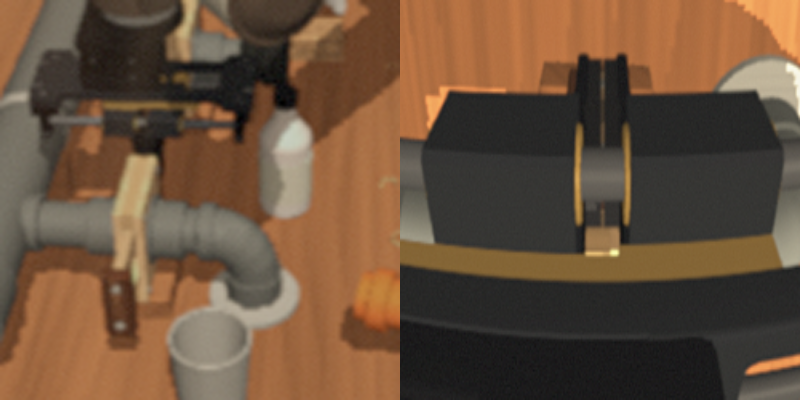

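The numbers suggest the saw slide was not quite fully open at the start: its left end was at 0.317 rather than 0.310. The left end is now at 0.357 against the expected 0.257 + 0.098 = 0.355, so it may already be on its stop. I back off, rise and check.

```bash
python3 -m creep '[[-1,5,0,0,0,0,0],[-1,25,0,0,0,0,0],[-1,55,0,0,0,0,0],[-1,68,0,0,0,0,0],[-1,68,0,-40,0,0,0],[-1,68,0,-80,0,0,0],[-1,68,0,-120,0,0,0],[-1,68,0,-143,0,0,0]]';  python3 -m creep '[[-1,40,0,0,0,0,0],[-1,80,0,0,0,0,0],[-1,120,0,0,0,0,0],[-1,160,0,0,0,0,0],[-1,200,0,0,0,0,0],[-1,200,0,0,0,0,0]]'
python3 - <<'E'
from h import *
for c in("side","scene"):
    p,d=vision.capture(c); W=cloud(c,d); W[d<=0]=9
    print(c,"saw L",st(W,[.5,.32,.098],[.58,.38,.112]),"\n R",st(W,[.5,.16,.098],[.58,.219,.112]))
    print("frame",st(W,[.5,.2,.119],[.58,.31,.13])); print("port L",st(W,[.5,.03,.098],[.58,.11,.112]));print("hood L",st(W,[.5,-.24,.098],[.58,-.16,.112]),"R",st(W,[.5,-.40,.098],[.57,-.33,.112]))
    a=p[130:300,140:300] if c=="side" else p[90:220,280:420]
    cv2.imwrite(f"pics/{c}3.png",cv2.resize(a[...,::-1],(400,500),interpolation=2))
cv2.imwrite("pics/both.png",np.hstack([cv2.imread(f"pics/{c}3.png") for c in("side","scene")]))
E
```

```text
time_s: 10.2
tcp_pos: [0.5415, 0.1293, 0.4108]
ee_rot: [[0.001, -1.0, 0.007], [-1.0, -0.001, 0.003], [-0.003, -0.007, -1.0]]
wrist_force: [0.8, 0.6, 0.8]
gripper_width: 0.007
gripper_force: 0.0
time_s: 10.7
tcp_pos: [0.5405, -0.0756, 0.4058]
ee_rot: [[-0.006, -1.0, -0.0], [-1.0, 0.006, -0.001], [0.001, 0.0, -1.0]]
wrist_force: [0.1, 0.7, 1.4]
gripper_width: 0.01
gripper_force: 0.0
side saw L (84, [[0.535, 0.323, 0.098], [0.547, 0.349, 0.105], [0.559, 0.356, 0.109]]) 
 R (5, None)
frame (188, [[0.532, 0.219, 0.119], [0.544, 0.259, 0.122], [0.556, 0.295, 0.125]])
port L (61, [[0.526, 0.033, 0.099], [0.538, 0.075, 0.104], [0.55, 0.083, 0.109]])
hood L (27, [[0.518, -0.239, 0.098], [0.529, -0.228, 0.105], [0.54, -0.222, 0.11]]) R (18, [[0.512, -0.371, 0.1], [0.523, -0.366, 0.104], [0.535, -0.349, 0.108]])
scene saw L (54, [[0.536, 0.322, 0.099], [0.549, 0.34, 0.106], [0.56, 0.351, 0.11]]) 
 R (54, [[0.531, 0.2, 0.1], [0.543, 0.206, 0.107], [0.556, 0.217, 0.112]])
frame (172, [[0.533, 0.214, 0.119], [0.546, 0.251, 0.123], [0.557, 0.291, 0.127]])
port L (4, None)
hood L (35, [[0.518, -0.239, 0.101], [0.532, -0.233, 0.108], [0.543, -0.23, 0.112]]) R (122, [[0.514, -0.378, 0.099], [0.527, -0.364, 0.105], [0.538, -0.332, 0.11]])
```

View pics/both.png

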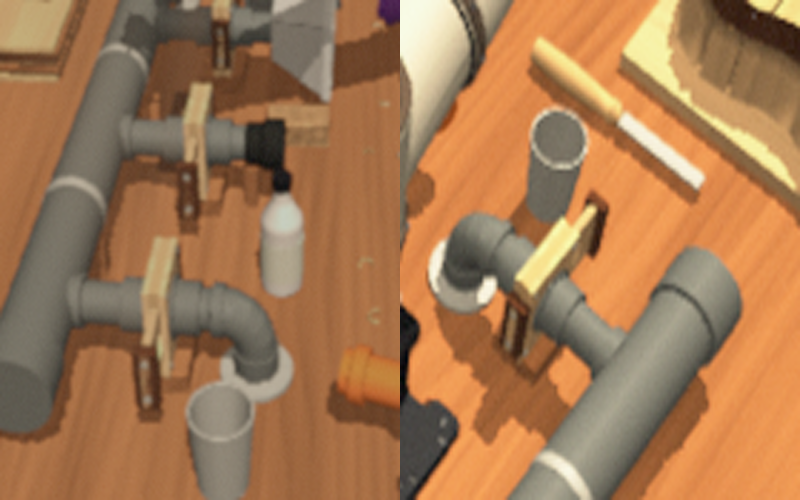

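Both views show the saw gate's right batten tight on its frame (right crop, (515,320)) and the left half out. Its left end stands 99 mm from the frame middle (98 nominal), the push met a firm 18 N stop, the port is unmoved and the bystanders in view are in place. I hand the job in.

```bash
python3 -c "
from station import r
print(r.finish_job())"
```

```text
the job is handed in; nothing more can be done
None
```

I pushed the sanding-hood gate fully open first, then the band-saw gate fully shut, each until it met a firm stop. The spare port's gate stayed shut, no bystander was seen to move, and the job is handed in; no verdict came back.

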